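# Sort two joint keys by thickness

### The arm

A 6-joint arm with a two-finger parallel gripper is mounted at the origin on the work surface. World frame = base frame: x ahead of the robot, y to its left, z up, the work surface at z = 0. Lengths are in mm, angles in rad, forces in N, time in s.
With the tool pointing down it reaches from about 350 to 775 mm from the base axis. Payload 7.3 kg.
Tool frame: the origin (TCP) lies midway between the tips of the shut fingers; the grasp point (between the pads) lies 19 mm behind it; z points along the fingers, y is the direction in which the jaws open and shut (so a half turn about z gives the same grasp; the last joint's range is limited). The gripper opens to 92 mm and grips with 3 to 60 N. Pads are 19 mm wide; open, the fingers measure 130 mm over their backs; the gripper's body (75 mm by 190 mm) begins 47 mm behind the grasp point.
Start: joints at [1.058, 0.342, 1.524, -0, 1.275, -0.146], TCP at [188.269, 490.105, 189.341] pointing down, gripper open.
Joint ranges: [-2.53, 2.53], [-0.77, 2.02], [0.04, 2.7], [-1, 4.14], [0.28, 2.66], [-3.11, 3.11]. Speed limits (rad/s): [2.57, 2.57, 3.14, 3.14, 3.14, 3.14].

### API

Orientations are given as [roll, pitch, yaw] about the fixed x, y, z axes, in that order (R = Rz(yaw) Ry(pitch) Rx(roll)).
In Python, from plant import readout, optics, job gives the robot as it stands.
- The arm moves only by the tool drive_tool, never from a script. Its argument "series" is a list of rows, each a list of 4 numbers: the shift along the world's x, y, z in mm, then the turn about the world's z in degrees. A call has 1 to 12 rows; each row shifts and turns the commanded pose from where the row before left it; what a row does not reach is not made up. A row lasts 1/10 s, in which the tool goes at most 50 mm and 8.59 degrees, less where a joint would pass 70% of its speed; a pose out of reach is approached as far as the arm can. A call with a gripper value outside its range is refused whole. "hand" is the closure, from 0 (fully open) to 1 (shut), set as the call begins (left out, the last holds). The fingers move at their own pace and stop on an object; the grip force is fixed at half the most. Time passes only in rows, so rows that do not move let the fingers close. It gives the time, the measured TCP pose, the force and the opening at its end, in the units of the state.
- readout.get_obs(): the state, without advancing time (a new reading comes with each control period).
- optics.capture(name): name is "scene" or "side" or "wrist"; returns a dict with "image" (400x640x3 uint8, blue, green, red), "depth" (400x640 float32, mm along the optical axis (not along the pixel's ray), 0 where there is no reading), "vfov" (degrees; the focal length in pixels is half the picture's height over the tangent of half this angle, whatever the lens; pixels are square), "cx", "cy" (the principal point, pixels), "eye" and "rotation" of the camera in the world. Camera axes: x right, y down, z forward; pixel columns grow to the right and rows downward; lengths in mm; the calibration is good to about 2 mm. The wrist camera is an equidistant fisheye: a pixel r from the principal point sees the ray r / f radians off the axis. A picture is of the moment at which its call begins.
- job.close_job(): hands the job in, once; it reports no verdict.
The state is a dict: "time": time; "joint_positions": joint angles; "dq": joint speeds; "tau": joint torques, N m; "tool_pos": TCP position; "tcp_rot": TCP orientation; "contact_force": force on the tool from outside, world axes, zero at the start; "moment": the same for the moment, N m; "grip_width": finger opening in mm.
Only numpy, scipy, OpenCV 4.12 (cv2) and the standard library are available. Lean on these libraries where they do the work, as an engineer would, in place of code of your own. Each camera call takes 0.05 s, during which the arm holds its last target.

### The job

Two dark-walnut joint keys stand on the green board, alike but for their thickness: one is 16 mm, the other 24 mm. Pinch each across its thickness to tell which is which, and set the 16 mm key down in the blue tray and the 24 mm key in the orange tray. Set them down rather than dropping them, and leave each lying wholly inside its tray, level on the floor of it.

Things in the scene. Friction and masses are not known exactly. Their poses are not given: they have to be found in the camera images.
- place_left (a point): centre of the key at the left (+y) end of a fixed green board (12 mm thick; places 120 mm apart). The key is a loose dark-walnut bar on its narrow edge: 100 mm long (this point's x), 45 mm tall (z, up), 16 or 24 mm thick (y); one of each, which is where changes and must be found by pinching. Under 100 g. The point is half-way up the key, 22.5 mm over the board; it belongs to the board and stays when the key is taken
- place_right (a point): centre of the key at the right (-y) end of a fixed green board (12 mm thick; places 120 mm apart). The key is a loose dark-walnut bar on its narrow edge: 100 mm long (this point's x), 45 mm tall (z, up), 16 or 24 mm thick (y); one of each, which is where changes and must be found by pinching. Under 100 g. The point is half-way up the key, 22.5 mm over the board; it belongs to the board and stays when the key is taken
- tray_blue_in (a point): low open blue plastic tray fixed to the bench, outside 190 mm (x axis) by 160 mm (y axis) and 20 mm tall, walls and floor 5 mm thick; the point is the centre of its inner floor, z up. It takes the 16 mm key. Either tray can be on the left or on the right
- tray_orange_in (a point): low open orange plastic tray fixed to the bench, outside 190 mm (x axis) by 160 mm (y axis) and 20 mm tall, walls and floor 5 mm thick; the point is the centre of its inner floor, z up. It takes the 24 mm key. Either tray can be on the left or on the right
Mind the look-alikes: they are no part of the job. Of the things shaped like the part that bears tray_blue_in, the blue one is meant.

How it is judged:
By the outcome, as a careful person would: the job done as asked, in the order asked, and still so for the second after the job is handed in, with the robot touching nothing.
It also fails if it takes over 58 s, if anything falls off the work surface, if the arm or the gripper's body presses on something with over 40 N, if the wrist force passes 120 N, or if a joint passes its speed limit or range.

## Working session

There is one attempt and no reset: what is moved stays moved. The work goes in short steps, Python scripts to look and compute and a tool call to move; the robot and the scene stay as the last step left them, time stands still between calls to the robot, and variables do not carry over. Pictures are saved under pics/ and viewed, and the job is handed in when it is done.

Besides the shell and the picture viewer there is one more tool, called after "Request:" by a JSON object that holds its "method" and its "body". drive_tool: Moves the arm, as the interface text tells. Its arguments: {"type":"object","properties":{"series":{"type":"array"},"hand":{"type":"number"}},"required":["series"]}

```bash
mkdir -p pics; ls; python3 - <<'E'
from plant import readout, optics
import cv2,pickle
print(readout.get_obs())
for n in ["scene","side","wrist"]:
    c=optics.capture(n); pickle.dump(c,open(f"pics/{n}0.pkl","wb")); cv2.imwrite(f"pics/{n}0.png",c["image"])
    print(n,c["vfov"],c["cx"],c["cy"],c["eye"],c["rotation"])
E
```

```text
pics
{'time': 0.0, 'joint_positions': array([ 1.05800069e+00,  3.42740803e-01,  1.52503685e+00,  8.59309809e-06,
        1.27540075e+00, -1.46035132e-01]), 'dq': array([ 0.00155033,  0.0013778 ,  0.00111532,  0.00072288, -0.00069049,
        0.00063291]), 'tau': array([-2.69729033e-03, -4.31249321e+01, -2.44215631e+01,  7.14535592e-02,
        5.60801430e-02, -9.43563828e-05]), 'tool_pos': array([188.01924404, 489.66773998, 188.62870948]), 'tcp_rot': array([-3.14002497e+00, -2.38882909e-04,  2.77482946e+00]), 'contact_force': array([-0.14663325, -0.19456841, -0.44687471]), 'moment': array([-3.63506635e-03, -1.58712247e-02, -5.47059302e-05]), 'grip_width': 91.9107458898484}
scene 57.840643262412975 318.9122693497962 190.77086668047798 [ 675.05303704 -433.16044827  872.49206174] [-2.55823342  0.00343228  0.50609835]
side 55.527989968642906 321.5871439788809 198.7740490434144 [ 252.6762142  -601.65853143  720.80232729] [-2.36331812  0.01023742 -0.25309795]
wrist 65.70646984690485 321.01003428811475 201.87043947582694 [127.31012886 512.21356841 384.90564521] [2.89573316e+00 1.03296436e-03 1.20408748e+00]
```

View pics/scene0.png

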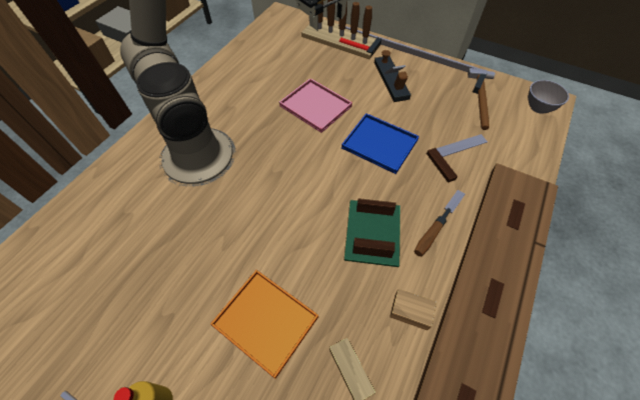

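View pics/side0.png

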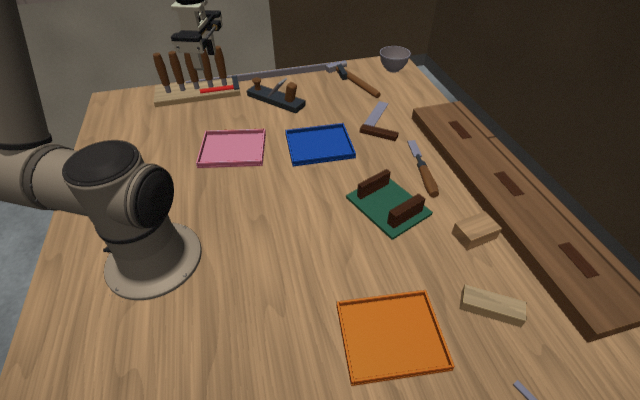

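View pics/wrist0.png

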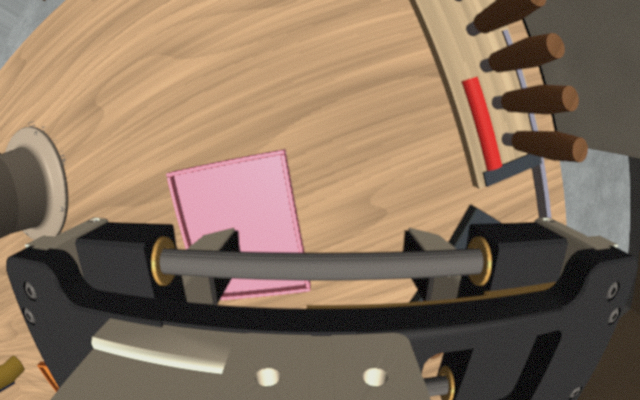

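The scene image shows these candidates:
- **Trays:** blue (380,143), the pink look-alike (315,105) and orange (265,323).
- **Keys on the green board:** (376,207) and (374,248).
- **Other dark wood:** the bench's walnut inlays (515,215)/(493,298) and tool handles (440,163)/(430,238), which aren't keys.

I choose the blue and orange trays and the two bars on the green board.

```bash
cat > h.py <<'E'
import numpy as np,cv2
from scipy.spatial.transform import Rotation as R
def rays(c,u,v):
    f=200/np.tan(np.radians(c["vfov"])/2)
    d=np.stack([(u-c["cx"])/f,(v-c["cy"])/f,np.ones_like(u,float)],-1)
    return d
def rot(c):
    return R.from_euler("xyz",c["rotation"]).as_matrix()
def cloud(c):
    v,u=np.mgrid[0:400,0:640]
    return (rays(c,u,v)*c["depth"][...,None])@rot(c).T+np.array(c["eye"])
def plane(c,uv,z):
    uv=np.asarray(uv,float); d=rays(c,uv[:,0],uv[:,1])@rot(c).T; e=np.array(c["eye"])
    return e+d*((z-e[2])/d[:,2])[:,None]
def big(m,n=1):
    k,l,s,_=cv2.connectedComponentsWithStats(m.astype(np.uint8))
    o=1+np.argsort(-s[1:,4]); return [l==i for i in o[:n]]
E
python3 - <<'E'
from h import *
import pickle
for n in ["scene","side"]:
    c=pickle.load(open(f"pics/{n}0.pkl","rb")); P=cloud(c); hsv=cv2.cvtColor(c["image"],cv2.COLOR_BGR2HSV)
    H,S,V=cv2.split(hsv)
    M={"blue":big((H>105)&(H<125)&(S>180)&(V>80))[0],"orange":big((H>8)&(H<20)&(S>215)&(V>120))[0],"green":big((H>65)&(H<95)&(S>100))[0]}
    print(n,'table z',np.median(P[...,2][(c["depth"]>0)&(abs(P[...,0]-450)<100)&(abs(P[...,1])<300)]))
    for k,m in M.items():
        z=P[m][:,2]; print(k,m.sum(),np.percentile(z,[2,50,98]).round(1))
        ct=max(cv2.findContours(m.astype(np.uint8),cv2.RETR_EXTERNAL,cv2.CHAIN_APPROX_NONE)[0],key=cv2.contourArea)
        for zz in ([20] if k!="green" else [12]):
            q=plane(c,cv2.convexHull(ct)[:,0],zz)[:,:2]
            r=cv2.minAreaRect(q.astype(np.float32)); print(k,zz,r)
        if k!='green':
            q=P[m&(P[...,2]<9)&(c["depth"]>0)][:,:2]
            print('  floor',cv2.minAreaRect(q.astype(np.float32)))
    g=cv2.dilate(M["green"].astype(np.uint8),np.ones((3,3)))
    ct=max(cv2.findContours(g,cv2.RETR_EXTERNAL,cv2.CHAIN_APPROX_NONE)[0],key=cv2.contourArea)
    hull=cv2.fillConvexPoly(np.zeros((400,640),np.uint8),cv2.convexHull(ct),1)
    hull=cv2.dilate(hull,np.ones((15,15)))
    for m in big((hull>0)&(V<95)&((H<20)|(H>165))&(S>60),2):
        m=m&(c["depth"]>0); ys,xs=np.nonzero(m); z=P[m][:,2]
        print("key",m.sum(),xs.mean(),ys.mean(),np.percentile(z,[2,50,98]).round(1))
        t=m&(P[...,2]>52)&(P[...,2]<62); print("  top",t.sum(),P[t].mean(0).round(1),cv2.minAreaRect(P[t][:,:2].astype(np.float32)))
    x0,y0=np.nonzero(hull)[1].min()-20,np.nonzero(hull)[0].min()-30
    cv2.imwrite(f"pics/crop_{n}.png",cv2.resize(c["image"][y0:y0+120,x0:x0+140],None,fx=5,fy=5,interpolation=cv2.INTER_CUBIC)); print(x0,y0)
E
```

```text
Traceback (most recent call last):
IndexError: list index out of range
```

```bash
ls pics
```

```text
scene0.pkl
scene0.png
side0.pkl
side0.png
wrist0.pkl
wrist0.png
```

```bash
python3 - <<'E'
from h import *
import pickle
for n,pts in {"scene":[(380,143),(265,323),(360,230),(374,228),(376,207),(374,249)],"side":[(320,145),(392,335),(385,205)]}.items():
    c=pickle.load(open(f"pics/{n}0.pkl","rb")); hsv=cv2.cvtColor(c["image"],cv2.COLOR_BGR2HSV); P=cloud(c)
    for u,v in pts: print(n,u,v,hsv[v,u],P[v,u].round(1))
E
```

```text
scene 380 143 [111 206 165] [476.4 314.    7.5]
scene 265 323 [ 16 185 194] [ 463.2 -314.7    4.3]
scene 360 230 [ 77 130  86] [553.1   6.3  10.6]
scene 374 228 [ 76 130  86] [583.4  28.8  12.4]
scene 376 207 [ 11 173  25] [566.   70.   46.9]
scene 374 249 [ 11 175  32] [611.4 -44.9  51. ]
side 320 145 [109 202 154] [475.9 310.    4.6]
side 392 335 [ 15 201 189] [ 461.5 -313.6    4.8]
side 385 205 [ 77 118  91] [572.8  13.   11.5]
```

```bash
cat > m.py <<'E'
from h import *
import pickle
for n in ["scene","side"]:
    c=pickle.load(open(f"pics/{n}0.pkl","rb")); P=cloud(c); hsv=cv2.cvtColor(c["image"],cv2.COLOR_BGR2HSV)
    H,S,V=cv2.split(hsv)
    M={"blue":big((H>100)&(H<125)&(S>150)&(V>60))[0],"orange":big((H>8)&(H<20)&(S>165)&(V>110))[0],"green":big((H>65)&(H<95)&(S>80))[0]}
    for k,m in M.items():
        z=P[m][:,2]; print(k,m.sum(),np.percentile(z,[2,50,98]).round(1))
        ct=max(cv2.findContours(m.astype(np.uint8),cv2.RETR_EXTERNAL,cv2.CHAIN_APPROX_NONE)[0],key=cv2.contourArea)
        zz=20 if k!="green" else 12
        q=plane(c,cv2.convexHull(ct)[:,0],zz)[:,:2]
        print(k,zz,cv2.minAreaRect(q.astype(np.float32)))
    g=M["green"].astype(np.uint8)
    ct=max(cv2.findContours(g,cv2.RETR_EXTERNAL,cv2.CHAIN_APPROX_NONE)[0],key=cv2.contourArea)
    hull=cv2.fillConvexPoly(np.zeros((400,640),np.uint8),cv2.convexHull(ct),1)
    hull=cv2.dilate(hull,np.ones((11,11)))
    for m in big((hull>0)&(V<95)&((H<20)|(H>165))&(S>60),2):
        m=m&(c["depth"]>0); ys,xs=np.nonzero(m); z=P[m][:,2]
        print("key",m.sum(),xs.mean(),ys.mean(),np.percentile(z,[2,50,98]).round(1))
        t=m&(P[...,2]>52)&(P[...,2]<62); print("  top",t.sum(),P[t].mean(0).round(1),cv2.minAreaRect(P[t][:,:2].astype(np.float32)))
    x0,y0=np.nonzero(hull)[1].min()-20,np.nonzero(hull)[0].min()-30
    cv2.imwrite(f"pics/crop_{n}.png",cv2.resize(c["image"][y0:y0+120,x0:x0+140],None,fx=5,fy=5,interpolation=cv2.INTER_CUBIC)); print(x0,y0)
E
python3 m.py
```

```text
blue 2323 [ 3.   6.6 22.2]
blue 20 ((475.6317138671875, 308.51739501953125), (166.92149353027344, 187.8909149169922), 86.55860900878906)
orange 5900 [ 2.7  6.  21.8]
orange 20 ((461.80950927734375, -310.7279968261719), (159.24264526367188, 191.06680297851562), 83.43830871582031)
green 2050 [ 9.7 12.9 16.6]
green 12 ((585.2098999023438, 18.588821411132812), (136.597900390625, 177.2525634765625), 21.353553771972656)
key 583 373.2658662092624 247.37221269296742 [18.8 56.1 60.4]
  top 353 [606.4 -37.3  57.5] ((605.4219970703125, -36.48472213745117), (96.62620544433594, 24.25592803955078), 21.454715728759766)
key 460 375.5804347826087 206.5086956521739 [16.8 49.2 60.6]
  top 206 [562.6  74.5  57.4] ((562.036376953125, 75.81652069091797), (95.9456787109375, 16.458843231201172), 21.447656631469727)
320 166
blue 2176 [ 2.1  5.7 20.7]
blue 20 ((471.8203125, 299.8774108886719), (174.50228881835938, 188.01748657226562), 86.5255126953125)
orange 7682 [ 1.8  4.5 20.1]
orange 20 ((457.9610595703125, -313.7010192871094), (160.0957489013672, 190.01893615722656), 83.37972259521484)
green 1780 [ 5.8 11.4 14.2]
green 12 ((581.288330078125, 13.3692626953125), (140.72586059570312, 179.34393310546875), 21.309534072875977)
key 648 405.608024691358 210.3858024691358 [15.3 50.4 58.3]
  top 309 [602.9 -40.   56.2] ((604.67529296875, -37.488521575927734), (99.98648834228516, 24.689170837402344), 22.146190643310547)
key 417 371.7170263788969 185.2398081534772 [14.9 39.6 57.9]
  top 100 [543.9  64.1  55.8] ((554.2108764648438, 67.91654205322266), (83.05677795410156, 13.976826667785645), 17.243114471435547)
322 145
```

View pics/crop_scene.png

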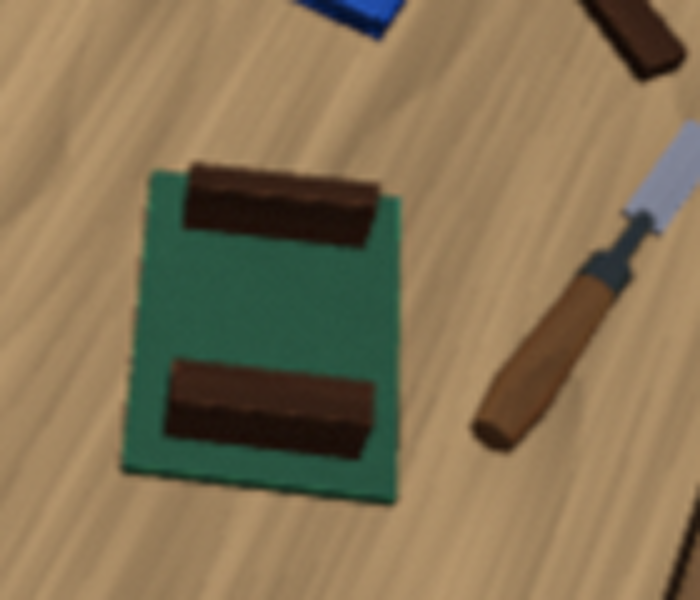

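```bash
python3 - <<'E'
import pickle,cv2
c=pickle.load(open("pics/scene0.pkl","rb"))
cv2.imwrite("pics/blue_crop.png",cv2.resize(c["image"][70:190,260:430],None,fx=4,fy=4))
E
```

```text
(no output)
```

View pics/blue_crop.png

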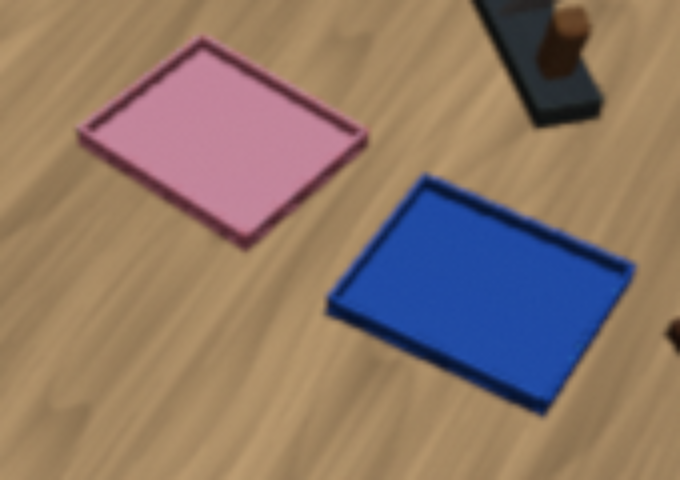

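The close crop shows the two dark bars on the green board, which is rotated about 21.4°. The blue tray is distinct from the pink one. I'll go above the left key.

Request:
{"method": "drive_tool", "body": {"series": [[18,-20,-2,2],[18,-20,-2,2],[18,-20,-2,2],[18,-20,-2,2],[19,-21,-2,2],[19,-21,-2,2],[19,-21,-2,2],[19,-21,-2,2],[19,-21,-2,2],[19,-21,-2,2]], "hand": 0.3}}

```text
time: 1.15
tool_pos: [374.8, 283.1, 169.1]
tcp_rot: [-3.142, -0.0, 3.125]
contact_force: [0.3, -0.3, 0.3]
grip_width: 64.2
```

Request:
{"method": "drive_tool", "body": {"series": [[19,-21,-4,2.2],[19,-21,-4,2.2],[19,-21,-5,2.2],[19,-21,-5,2.2],[19,-21,-5,2.2],[19,-21,-5,2.2],[18,-21,-5,2.3],[18,-21,-5,2.3],[19,-21,-5,2.3],[18,-21,-5,2.3],[0,0,0,0],[0,0,0,0]]}}

```text
time: 2.35
tool_pos: [560.9, 73.9, 120.7]
tcp_rot: [3.141, -0.001, -2.77]
contact_force: [0.1, -0.6, -0.5]
grip_width: 64.4
```

```bash
python3 - <<'E'
from plant import optics
import cv2
for n in ["wrist","side"]:
    c=optics.capture(n); cv2.imwrite(f"pics/{n}1.png",c["image"])
E
```

```text
(no output)
```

View pics/wrist1.png

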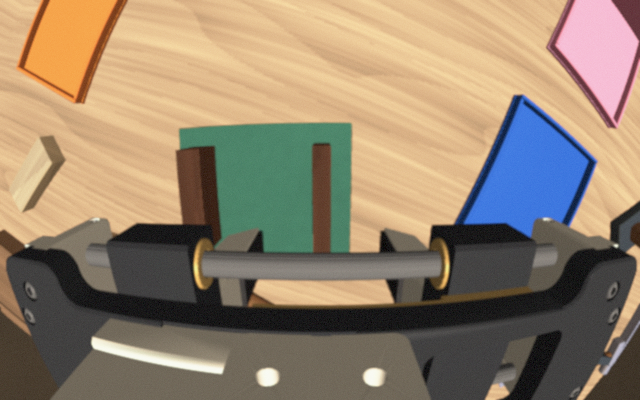

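View pics/side1.png

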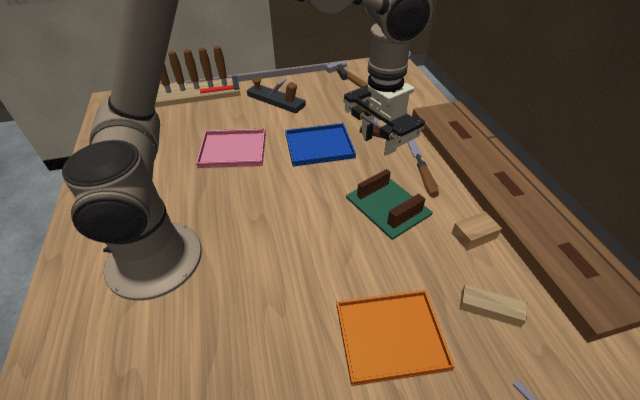

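The left key sits centred between the fingers (wrist column 321, fingers at about 240 and 400) and parallel to them. I'll go down and pinch.

Request:
{"method": "drive_tool", "body": {"series": [[0,1,-15,0],[0,0,-18,0],[0,0,-18,0],[0,0,-16,0],[0,0,-12,0],[0,0,-10,0],[0,0,-7,0],[0,0,-3,0],[0,0,0,0],[0,0,0,0]]}}

```text
time: 3.45
tool_pos: [561.7, 75.1, 22.8]
tcp_rot: [-3.141, 0.001, -2.768]
contact_force: [0.4, -0.2, 1.3]
grip_width: 64.2
```

Request:
{"method": "drive_tool", "body": {"series": [[0,0,0,0],[0,0,0,0],[0,0,0,0],[0,0,0,0],[0,0,0,0],[0,0,0,0],[0,0,0,0],[0,0,0,0]], "hand": 1}}

```text
time: 4.25
tool_pos: [561.3, 75.1, 22.3]
tcp_rot: [3.141, -0.0, -2.768]
contact_force: [-0.3, 0.3, -0.8]
grip_width: 5.0
```

The opening reads 5 mm, less than either key, so something is off. I'll look before moving.

```bash
python3 - <<'E'
from plant import optics,readout
import cv2
for n in ["wrist","side","scene"]:
    c=optics.capture(n); im=c["image"]
    if n=="side": im=cv2.resize(im[100:260,290:530],None,fx=3,fy=3)
    if n=="scene": im=cv2.resize(im[130:290,270:510],None,fx=3,fy=3)
    cv2.imwrite(f"pics/{n}2.png",im)
print(readout.get_obs()["grip_width"])
E
```

```text
0.07391979556411983
```

View pics/wrist2.png

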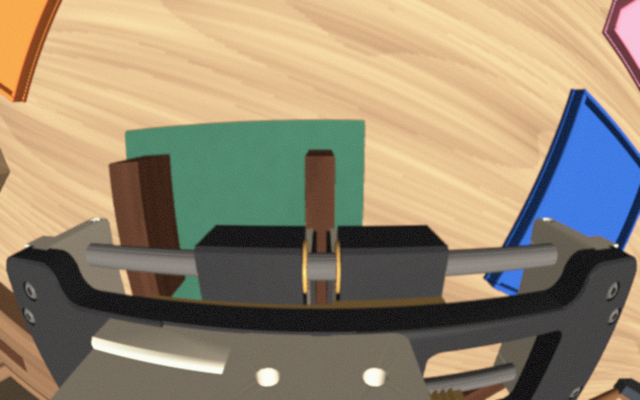

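View pics/side2.png

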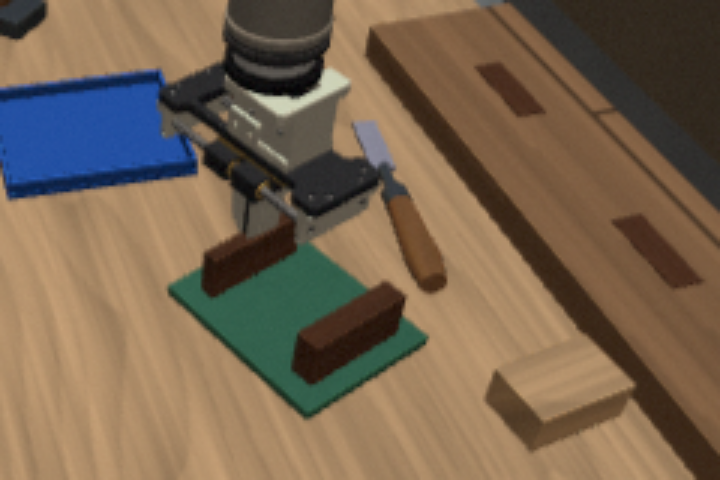

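View pics/scene2.png

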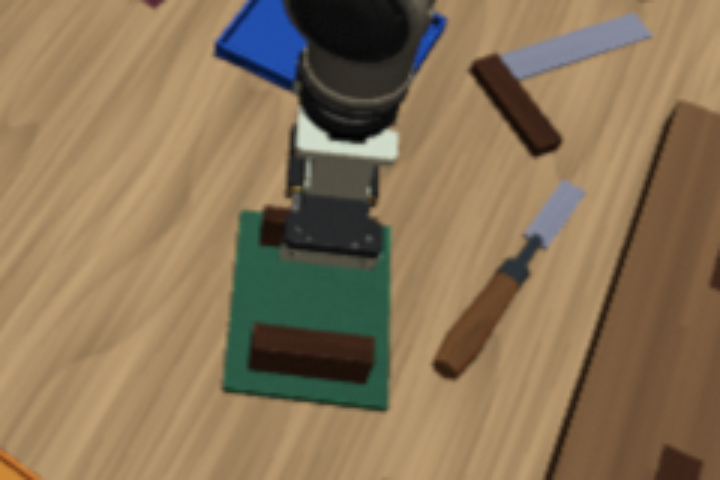

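```bash
python3 - <<'E'
from plant import optics,readout
from h import *
import pickle
c=optics.capture("side"); pickle.dump(c,open("pics/side3.pkl","wb")); P=cloud(c)
cw=optics.capture("wrist"); pickle.dump(cw,open("pics/wrist3.pkl","wb"))
o=readout.get_obs(); print({k:np.round(v,3) for k,v in o.items()})
print(cw["eye"],cw["rotation"])
for x,y in [(240,210),(250,225),(255,215),(270,210),(285,230),(250,255),(220,265),(280,245),(260,240),(320,200),(345,215)]:
    u,v=290+x//3,100+y//3; print((x,y),P[v,u].round(0),c["image"][v,u])
# wrist fisheye points
f=200/np.tan(np.radians(cw["vfov"])/2)
def wp(u,v):
    dx,dy=u-cw["cx"],v-cw["cy"]; r=np.hypot(dx,dy); t=r/f
    d=np.array([np.sin(t)*dx/r,np.sin(t)*dy/r,np.cos(t)])
    d=d/d[2]*cw["depth"][v,u]
    return rot(cw)@d+cw["eye"]
for u,v in [(230,170),(280,140),(320,160),(320,155),(307,200),(320,200),(333,200),(313,245),(320,240),(322,290),(330,290),(312,290),(150,170),(125,180)]: print((u,v),wp(u,v).round(0),cw["depth"][v,u])
im=cw["image"][130:320,240:400]; cv2.imwrite("pics/w3.png",cv2.resize(im,None,fx=3.1,fy=3.1))
E
```

```text
{'time': np.float64(4.5), 'joint_positions': array([-0.002,  0.596,  1.614,  0.   ,  0.931, -1.946]), 'dq': array([-0.001, -0.001, -0.   , -0.   ,  0.001, -0.001]), 'tau': array([ 1.0000e-03, -5.0582e+01, -1.9327e+01, -5.1000e-02,  6.3000e-02,
       -0.0000e+00]), 'tool_pos': array([561.258,  75.111,  22.326]), 'tcp_rot': array([ 3.141, -0.   , -2.768]), 'contact_force': array([ 0.309, -0.065, -0.36 ]), 'moment': array([ 0.108,  0.006, -0.006]), 'grip_width': np.float64(0.336)}
[500.54689113  50.06288446 218.50205724] [ 2.89506444e+00 -1.01840236e-03  1.94410625e+00]
(240, 210) [549.  77.  83.] [72 83 89]
(250, 225) [554.  66.  74.] [69 80 86]
(255, 215) [556.  63.  89.] [71 81 88]
(270, 210) [568.  60.  92.] [71 82 89]
(285, 230) [594.  79.  50.] [13 23 42]
(250, 255) [557.  67.  37.] [18 26 43]
(220, 265) [523.  51.  49.] [ 9 20 38]
(280, 245) [590.  78.  34.] [13 23 44]
(260, 240) [565.  70.  50.] [18 29 47]
(320, 200) [570. -16. 167.] [43 41 43]
(345, 215) [602.  -3. 134.] [75 88 94]
(230, 170) [550.   3.  13.] 205.9531
(280, 140) [519.  28.  13.] 201.76999
(320, 160) [517.  56.  58.] 159.83534
(320, 155) [515.  55.  57.] 160.62933
(307, 200) [540.  58.  57.] 166.28072
(320, 200) [537.  64.  58.] 165.36195
(333, 200) [501.  50. 219.] 0.0
(313, 245) [530.  60. 142.] 82.24675
(320, 240) [553.  70.  74.] 153.90102
(322, 290) [561.  74. 107.] 124.10683
(330, 290) [539.  68. 146.] 80.21762
(312, 290) [541.  63. 146.] 80.99057
(150, 170) [562. -43.  42.] 176.5337
(125, 180) [569. -51.  58.] 162.2905
```

View pics/w3.png

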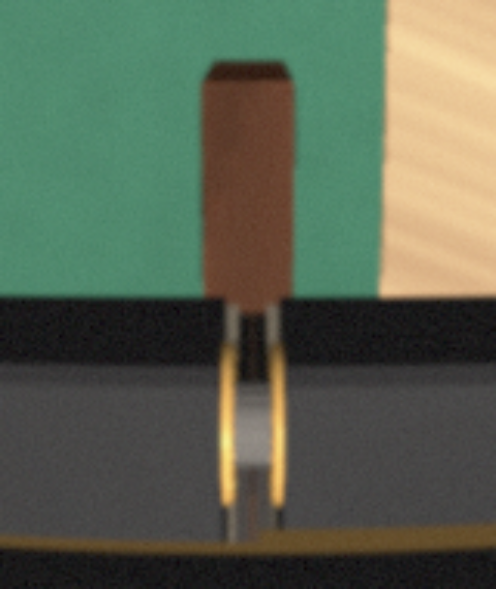

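```bash
python3 - <<'E'
from h import *
import pickle
c=pickle.load(open("pics/side3.pkl","rb")); P=cloud(c)
for v in range(160,182):
    print(v,[(u,*P[v,u].round(0).astype(int),int(c["image"][v,u].mean())) for u in range(370,390,4)])
cv2.imwrite("pics/side3c.png",cv2.resize(c["image"][130:210,340:430],None,fx=7,fy=7,interpolation=cv2.INTER_CUBIC))
E
```

```text
160 [(370, np.int64(533), np.int64(48), np.int64(141), 15), (374, np.int64(538), np.int64(36), np.int64(150), 41), (378, np.int64(551), np.int64(41), np.int64(144), 70), (382, np.int64(556), np.int64(31), np.int64(151), 37), (386, np.int64(557), np.int64(12), np.int64(165), 10)]
161 [(370, np.int64(533), np.int64(46), np.int64(140), 16), (374, np.int64(538), np.int64(35), np.int64(148), 29), (378, np.int64(549), np.int64(36), np.int64(145), 66), (382, np.int64(562), np.int64(43), np.int64(136), 27), (386, np.int64(558), np.int64(14), np.int64(161), 13)]
162 [(370, np.int64(533), np.int64(45), np.int64(138), 16), (374, np.int64(539), np.int64(35), np.int64(144), 16), (378, np.int64(549), np.int64(37), np.int64(141), 94), (382, np.int64(563), np.int64(44), np.int64(132), 12), (386, np.int64(558), np.int64(12), np.int64(159), 33)]
163 [(370, np.int64(533), np.int64(46), np.int64(134), 16), (374, np.int64(538), np.int64(34), np.int64(143), 14), (378, np.int64(548), np.int64(33), np.int64(141), 108), (382, np.int64(563), np.int64(43), np.int64(130), 44), (386, np.int64(575), np.int64(47),
[... 4295 characters left out ...]
t64(571), np.int64(71), np.int64(51), 24), (382, np.int64(586), np.int64(77), np.int64(42), 21), (386, np.int64(599), np.int64(82), np.int64(35), 24)]
180 [(370, np.int64(547), np.int64(67), np.int64(57), 47), (374, np.int64(557), np.int64(63), np.int64(58), 42), (378, np.int64(571), np.int64(70), np.int64(49), 23), (382, np.int64(584), np.int64(73), np.int64(43), 24), (386, np.int64(600), np.int64(81), np.int64(32), 26)]
181 [(370, np.int64(546), np.int64(64), np.int64(57), 46), (374, np.int64(558), np.int64(66), np.int64(52), 32), (378, np.int64(572), np.int64(72), np.int64(43), 25), (382, np.int64(586), np.int64(76), np.int64(36), 25), (386, np.int64(602), np.int64(85), np.int64(24), 31)]
```

View pics/side3c.png

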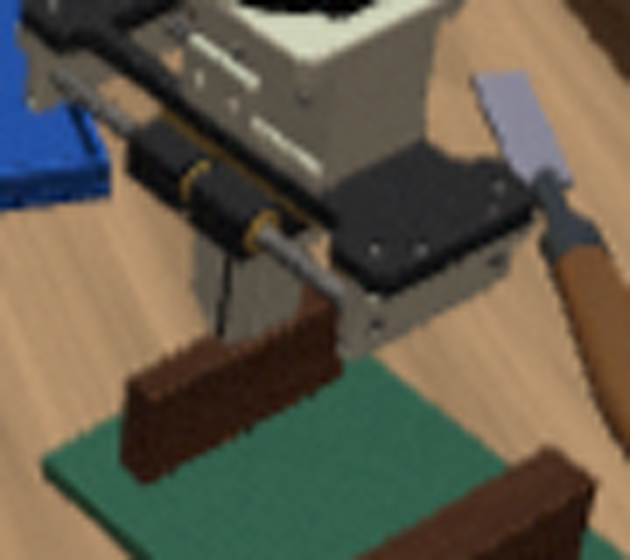

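The picture and depth show the shut fingertips at z≈60–63, just above the key top at 57, although the reported TCP z is 22. The body's underside (~126) fits that too: the reported TCP lies about 38 mm beyond the real tips. XY is centred and the key hasn't moved. I'll reopen, go down by an amount based on the picture, and watch the force.

Request:
{"method": "drive_tool", "body": {"series": [[0,0,0,0],[0,0,0,0],[0,0,0,0],[0,0,0,0],[0,0,0,0],[0,0,0,0],[0,0,0,0],[0,0,0,0]], "hand": 0.3}}

```text
time: 5.3
tool_pos: [561.3, 75.1, 22.4]
tcp_rot: [3.141, 0.0, -2.768]
contact_force: [-0.9, 0.4, 0.1]
grip_width: 59.6
```

Request:
{"method": "drive_tool", "body": {"series": [[0,0,-5,0],[0,0,-5,0],[0,0,-5,0],[0,0,-5,0],[0,0,-2,0],[0,0,0,0],[0,0,0,0]]}}

```text
time: 6.0
tool_pos: [561.4, 75.1, 0.4]
tcp_rot: [3.142, 0.0, -2.768]
contact_force: [0.6, 0.4, 0.2]
grip_width: 64.3
```

```bash
cat > look.py <<'E'
import sys
from plant import optics,readout
from h import *
import pickle
t=sys.argv[1]; x0,x1,y0,y1=map(int,sys.argv[2:6])
c=optics.capture("side"); pickle.dump(c,open(f"pics/{t}.pkl","wb"))
s=700/(x1-x0)
cv2.imwrite(f"pics/{t}.png",cv2.resize(c["image"][y0:y1,x0:x1],None,fx=s,fy=s,interpolation=cv2.INTER_CUBIC))
o=readout.get_obs(); print(o["tool_pos"].round(1),o["tcp_rot"].round(3),o["contact_force"].round(1),round(o["grip_width"],1),o["time"])
E
python3 look.py s4 340 430 130 205
```

```text
[5.614e+02 7.510e+01 5.000e-01] [-3.142  0.    -2.768] [-1.   1.5  0.4] 64.2 6.05
```

View pics/s4.png

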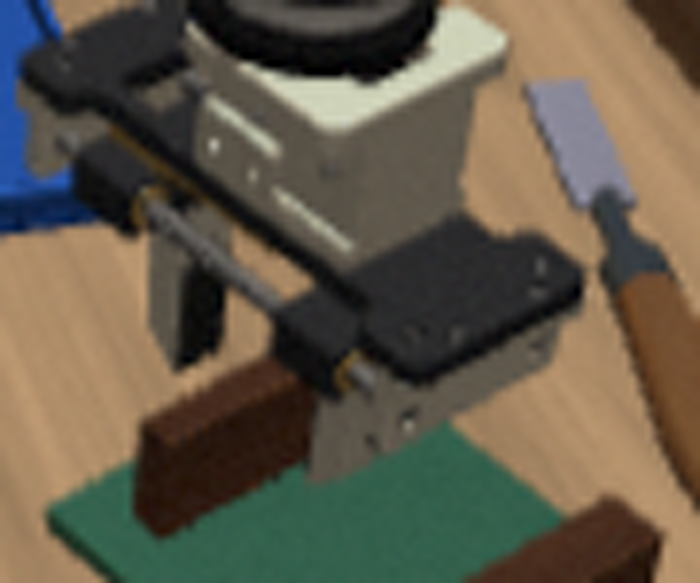

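```bash
python3 - <<'E'
from h import *
import pickle
c=pickle.load(open("pics/s4.pkl","rb")); P=cloud(c)
for v in range(184,195): print(v,[(u,P[v,u].round(0).tolist(),int(c["image"][v,u].mean())) for u in (381,383,385)])
for v in range(170,180): print(v,[(u,P[v,u].round(0).tolist(),int(c["image"][v,u].mean())) for u in (361,363,365)])
E
```

```text
184 [(381, [565.0, 38.0, 65.0], 80), (383, [568.0, 31.0, 71.0], 79), (385, [570.0, 26.0, 75.0], 85)]
185 [(381, [564.0, 35.0, 64.0], 79), (383, [567.0, 28.0, 70.0], 81), (385, [572.0, 27.0, 69.0], 84)]
186 [(381, [565.0, 36.0, 60.0], 81), (383, [567.0, 28.0, 67.0], 79), (385, [571.0, 26.0, 67.0], 83)]
187 [(381, [565.0, 34.0, 58.0], 81), (383, [567.0, 28.0, 63.0], 81), (385, [571.0, 25.0, 65.0], 83)]
188 [(381, [565.0, 33.0, 55.0], 80), (383, [568.0, 28.0, 59.0], 81), (385, [573.0, 27.0, 59.0], 83)]
189 [(381, [566.0, 34.0, 51.0], 80), (383, [569.0, 29.0, 55.0], 77), (385, [573.0, 28.0, 55.0], 82)]
190 [(381, [566.0, 34.0, 47.0], 82), (383, [569.0, 29.0, 52.0], 81), (385, [593.0, 65.0, 12.0], 80)]
191 [(381, [565.0, 32.0, 46.0], 80), (383, [586.0, 62.0, 12.0], 81), (385, [592.0, 62.0, 11.0], 74)]
192 [(381, [580.0, 62.0, 10.0], 77), (383, [585.0, 58.0, 12.0], 76), (385, [590.0, 58.0, 11.0], 75)]
193 [(381, [578.0, 56.0, 13.0], 73), (383, [585.0, 57.0, 9.0], 74), (385, [253.0, -602.0, 721.0], 73)]
194 [(381, [578.0, 54.0, 11.0], 74), (383, [583.0, 53.0, 10.0], 75), (385, [587.0, 50.0,
[... 356 characters left out ...]
81), (363, [540.0, 102.0, 53.0], 26), (365, [548.0, 106.0, 47.0], 12)]
174 [(361, [536.0, 105.0, 48.0], 82), (363, [541.0, 102.0, 49.0], 26), (365, [549.0, 107.0, 43.0], 14)]
175 [(361, [537.0, 107.0, 42.0], 86), (363, [541.0, 103.0, 45.0], 20), (365, [548.0, 105.0, 41.0], 17)]
176 [(361, [537.0, 106.0, 40.0], 107), (363, [542.0, 103.0, 41.0], 16), (365, [565.0, 144.0, -1.0], 63)]
177 [(361, [552.0, 143.0, -0.0], 129), (363, [558.0, 141.0, -0.0], 67), (365, [564.0, 141.0, -1.0], 127)]
178 [(361, [551.0, 138.0, 1.0], 133), (363, [557.0, 138.0, -0.0], 132), (365, [562.0, 136.0, 0.0], 142)]
179 [(361, [550.0, 136.0, -1.0], 132), (363, [556.0, 135.0, -2.0], 143), (365, [561.0, 132.0, 0.0], 116)]
```

The tips are at z≈39 for a reported 0.5, which confirms the +38 mm offset. I'll go 16 mm lower and pinch.

Request:
{"method": "drive_tool", "body": {"series": [[0,0,-4,0],[0,0,-4,0],[0,0,-4,0],[0,0,-4,0],[0,0,0,0],[0,0,0,0]]}}

```text
time: 6.65
tool_pos: [561.2, 75.1, -15.8]
tcp_rot: [3.141, -0.0, -2.768]
contact_force: [0.2, -0.1, -0.8]
grip_width: 64.5
```

Request:
{"method": "drive_tool", "body": {"series": [[0,0,0,0],[0,0,0,0],[0,0,0,0],[0,0,0,0],[0,0,0,0],[0,0,0,0],[0,0,0,0],[0,0,0,0],[0,0,0,0]], "hand": 1}}

```text
time: 7.55
tool_pos: [561.3, 75.1, -15.6]
tcp_rot: [3.142, 0.0, -2.768]
contact_force: [0.2, -0.4, 0.7]
grip_width: 15.9
```

The left key measures 15.9 mm, so it's the 16 mm one and goes to the blue tray. Lift and carry.

Request:
{"method": "drive_tool", "body": {"series": [[0,0,4,0],[0,0,8,0],[0,0,12,0],[0,0,15,0],[0,0,15,0],[0,0,12,0],[0,0,9,0],[0,0,5,0],[0,0,0,0]]}}

```text
time: 8.45
tool_pos: [561.6, 75.1, 65.0]
tcp_rot: [-3.141, 0.001, -2.768]
contact_force: [-0.0, 0.3, -1.8]
grip_width: 15.5
```

Request:
{"method": "drive_tool", "body": {"series": [[-4,10,0,-1],[-7,20,0,-2],[-9,24,0,-3],[-10,26,0,-3],[-10,26,0,-3],[-10,27,0,-3],[-10,26,0,-3],[-10,26,0,-3],[-8,24,0,-2],[-6,16,0,-1.9],[-3,9,0,0],[0,0,0,0]]}}

```text
time: 9.65
tool_pos: [473.6, 309.8, 63.8]
tcp_rot: [-3.141, -0.001, 3.083]
contact_force: [-0.2, -0.1, -0.5]
grip_width: 15.9
```

```bash
python3 look.py s5 260 430 70 215; python3 - <<'E'
from plant import optics
import cv2
c=optics.capture("wrist"); cv2.imwrite("pics/w5.png",c["image"])
E
```

```text
[474.  308.9  63.9] [-3.141e+00 -1.000e-03  3.082e+00] [-0.1 -0.1 -1. ] 16.1 9.7
```

View pics/s5.png

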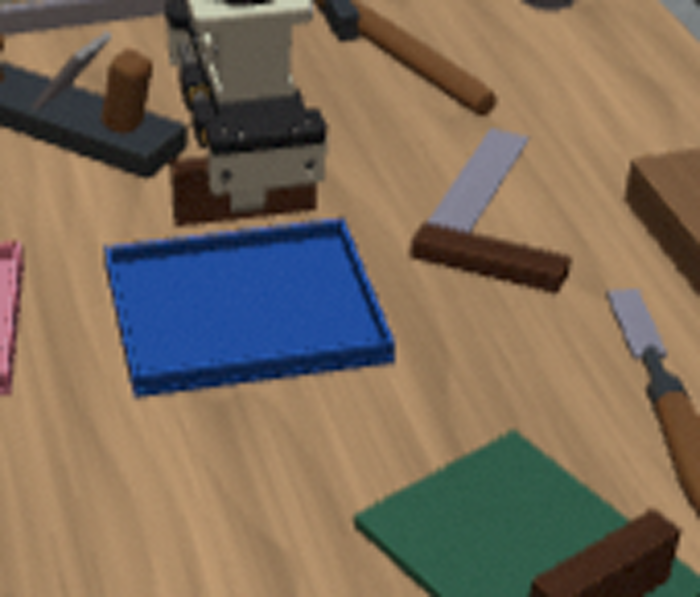

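View pics/w5.png

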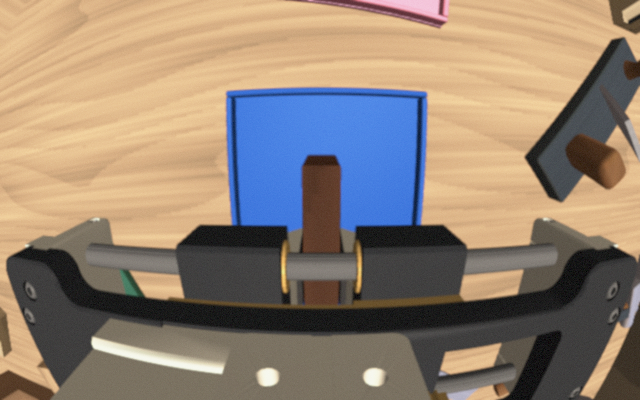

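The key is level in the grip and centred over the blue tray (wrist image: key at column 321, tray 230–426). I'll lower it, slowing near the floor.

Request:
{"method": "drive_tool", "body": {"series": [[0,0,-8,0],[0,0,-14,0],[0,0,-16,0],[0,0,-16,0],[0,0,-12,0],[0,0,-8,0],[0,0,-5,0],[0,0,-3,0],[0,0,0,0],[0,0,0,0]]}}

```text
time: 10.75
tool_pos: [474.6, 309.3, -17.2]
tcp_rot: [3.141, 0.001, 3.08]
contact_force: [0.4, -0.1, -1.3]
grip_width: 15.8
```

Request:
{"method": "drive_tool", "body": {"series": [[0,0,-1,0],[0,0,-1,0],[0,0,-1,0],[0,0,0,0],[0,0,0,0]]}}

```text
time: 11.25
tool_pos: [474.2, 309.1, -20.7]
tcp_rot: [3.142, -0.0, 3.08]
contact_force: [-0.2, -0.6, -0.9]
grip_width: 16.0
```

Request:
{"method": "drive_tool", "body": {"series": [[0,0,-0.5,0],[0,0,-0.5,0],[0,0,0,0],[0,0,0,0]]}}

```text
time: 11.65
tool_pos: [474.3, 309.1, -21.7]
tcp_rot: [3.142, -0.0, 3.08]
contact_force: [-0.5, 0.5, -1.0]
grip_width: 15.9
```

Request:
{"method": "drive_tool", "body": {"series": [[0,0,-0.5,0],[0,0,0,0],[0,0,0,0]]}}

```text
time: 11.95
tool_pos: [474.3, 309.1, -22.2]
tcp_rot: [3.141, 0.0, 3.08]
contact_force: [0.9, -0.5, -0.3]
grip_width: 16.1
```

Request:
{"method": "drive_tool", "body": {"series": [[0,0,-0.5,0],[0,0,0,0],[0,0,0,0]]}}

```text
time: 12.25
tool_pos: [474.3, 309.1, -22.6]
tcp_rot: [3.141, 0.0, 3.08]
contact_force: [0.3, 0.3, 0.5]
grip_width: 16.0
```

Request:
{"method": "drive_tool", "body": {"series": [[0,0,-0.5,0],[0,0,0,0],[0,0,0,0]]}}

```text
time: 12.55
tool_pos: [474.3, 309.1, -22.7]
tcp_rot: [3.141, 0.0, 3.08]
contact_force: [-1.6, -0.8, 5.7]
grip_width: 15.8
```

Contact: 5.7 N upward, so the key is on the floor. Release with a partial opening and go up.

Request:
{"method": "drive_tool", "body": {"series": [[0,0,0,0],[0,0,0,0],[0,0,0,0],[0,0,0,0],[0,0,0,0],[0,0,0,0],[0,0,0,0]], "hand": 0.4}}

```text
time: 13.25
tool_pos: [474.3, 309.1, -23.2]
tcp_rot: [3.142, 0.0, 3.08]
contact_force: [-0.5, 0.0, -0.2]
grip_width: 54.6
```

Request:
{"method": "drive_tool", "body": {"series": [[0,0,4,0],[0,0,8,0],[0,0,14,0],[0,0,18,0],[0,0,18,0],[0,0,16,0],[0,0,12,0],[0,0,8,0],[0,0,3,0],[0,0,0,0]]}}

```text
time: 14.25
tool_pos: [474.3, 309.1, 78.0]
tcp_rot: [3.141, 0.0, 3.08]
contact_force: [0.2, 0.1, -0.9]
grip_width: 55.0
```

```bash
python3 look.py s6 260 430 70 215; python3 - <<'E'
from plant import optics
import cv2
c=optics.capture("wrist"); cv2.imwrite("pics/w6.png",c["image"])
E
```

```text
[474.  309.   77.5] [-3.141e+00 -1.000e-03  3.080e+00] [-0.1 -0.5  0. ] 55.0 14.3
```

View pics/w6.png

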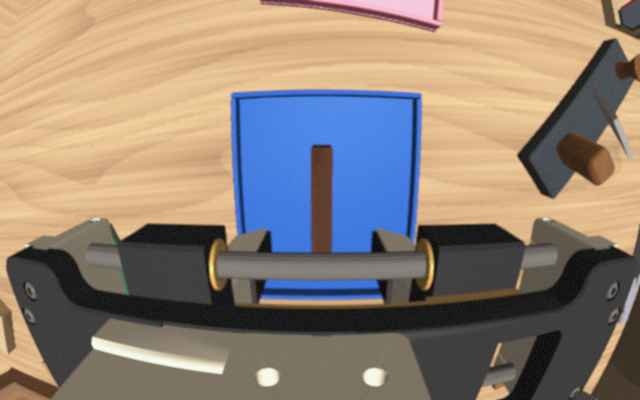

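View pics/s6.png

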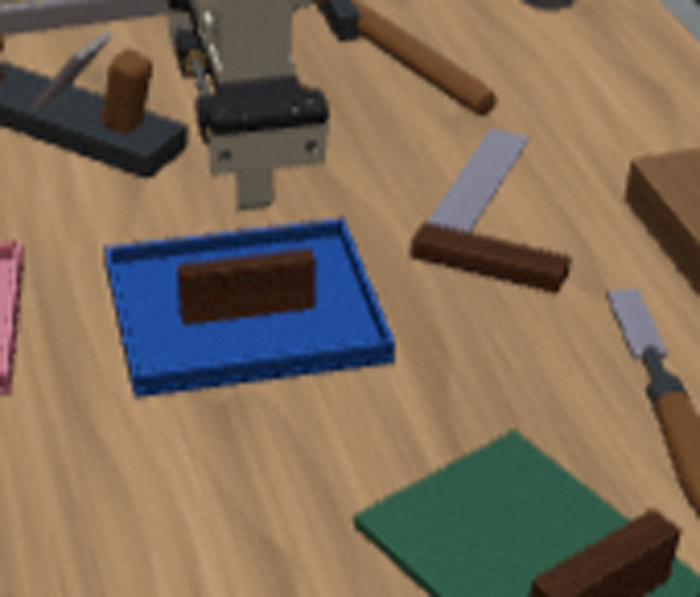

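The 16 mm key stands on its edge, well clear of the blue tray's walls. Next, the right key at about (605,-37).

Request:
{"method": "drive_tool", "body": {"series": [[5,-14,0,1],[9,-24,0,2],[13,-34,0,2.5],[14,-37,0,3],[14,-37,0,3],[14,-37,0,3],[14,-37,0,3],[14,-37,0,3],[13,-34,0,2.5],[11,-28,0,1.8],[7,-18,0,0],[3,-9,0,0]], "hand": 0.3}}

```text
time: 15.55
tool_pos: [605.4, -38.3, 77.1]
tcp_rot: [3.141, -0.001, -2.773]
contact_force: [0.4, 0.7, 0.1]
grip_width: 64.3
```

Request:
{"method": "drive_tool", "body": {"series": [[0,0,0,0],[0,0,0,0]]}}

```text
time: 15.75
tool_pos: [604.8, -35.7, 77.6]
tcp_rot: [3.141, -0.001, -2.77]
contact_force: [-0.2, 0.4, -0.5]
grip_width: 64.3
```

```bash
python3 look.py s7 320 490 100 245; python3 - <<'E'
from plant import optics
import cv2
c=optics.capture("wrist"); cv2.imwrite("pics/w7.png",c["image"])
E
```

```text
[604.8 -35.5  77.7] [ 3.141 -0.    -2.769] [-0.2 -0.2  0.4] 63.9 15.8
```

View pics/w7.png

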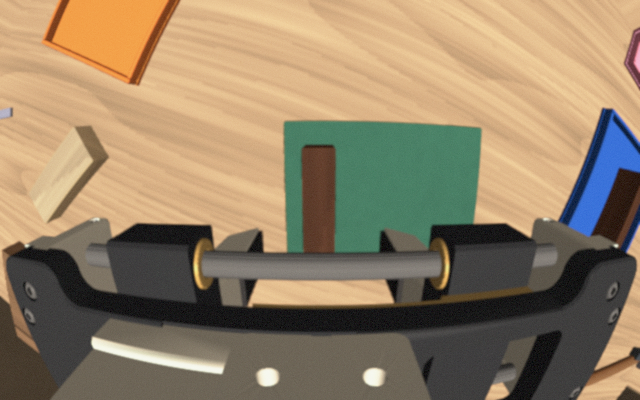

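The key lies centred at column 319 between the fingers (240/400) and parallel to them. Down to -15.5, then pinch.

Request:
{"method": "drive_tool", "body": {"series": [[0,-1,-8,0],[0,0,-14,0],[0,0,-16,0],[0,0,-16,0],[0,0,-14,0],[0,0,-11,0],[0,0,-8,0],[0,0,-4,0],[0,0,-2,0],[0,0,0,0],[0,0,0,0]]}}

```text
time: 16.95
tool_pos: [605.7, -38.0, -14.6]
tcp_rot: [-3.141, 0.001, -2.77]
contact_force: [0.3, -0.1, 0.6]
grip_width: 64.2
```

Request:
{"method": "drive_tool", "body": {"series": [[0,0,0,0],[0,0,0,0],[0,0,0,0],[0,0,0,0],[0,0,0,0],[0,0,0,0],[0,0,0,0],[0,0,0,0],[0,0,0,0]], "hand": 1}}

```text
time: 17.85
tool_pos: [605.3, -37.9, -15.2]
tcp_rot: [3.141, -0.0, -2.77]
contact_force: [0.2, 0.0, -0.1]
grip_width: 23.9
```

23.9 mm, so this is the 24 mm key and goes to the orange tray.

Request:
{"method": "drive_tool", "body": {"series": [[0,0,4,0],[0,0,8,0],[0,0,12,0],[0,0,15,0],[0,0,15,0],[0,0,12,0],[0,0,9,0],[0,0,5,0],[0,0,0,0]]}}

```text
time: 18.75
tool_pos: [605.6, -38.0, 65.6]
tcp_rot: [-3.141, 0.001, -2.77]
contact_force: [-0.6, -0.3, -1.9]
grip_width: 23.4
```

Request:
{"method": "drive_tool", "body": {"series": [[-5,-10,0,-1],[-10,-18,0,-2],[-14,-27,0,-3],[-16,-30,0,-3.5],[-17,-32,0,-4],[-17,-32,0,-4],[-17,-32,0,-4],[-16,-30,0,-3],[-14,-26,0,-2],[-10,-19,0,-1.4],[-6,-12,0,0],[-3,-6,0,0]]}}

```text
time: 19.95
tool_pos: [459.2, -312.9, 64.4]
tcp_rot: [3.141, -0.001, 3.025]
contact_force: [0.0, -0.2, -0.5]
grip_width: 23.6
```

Request:
{"method": "drive_tool", "body": {"series": [[0,0,0,0],[0,0,0,0]]}}

```text
time: 20.15
tool_pos: [460.5, -311.2, 64.7]
tcp_rot: [3.141, -0.0, 3.027]
contact_force: [-0.1, 0.3, -1.0]
grip_width: 23.9
```

```bash
python3 look.py s8 290 490 230 400; python3 - <<'E'
from plant import optics
import cv2
c=optics.capture("wrist"); cv2.imwrite("pics/w8.png",c["image"])
E
```

```text
[ 460.6 -311.    64.7] [ 3.141 -0.     3.027] [-1.   0.4 -1.1] 23.7 20.2
```

View pics/w8.png

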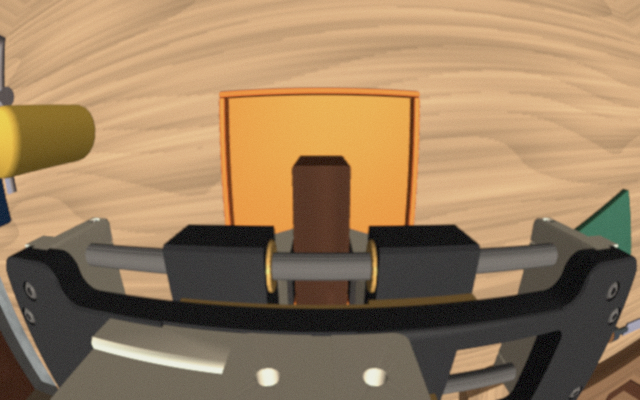

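The key is centred over the orange tray (key at column 321, tray 222–419). Lowering.

Request:
{"method": "drive_tool", "body": {"series": [[0,0,-8,0],[0,0,-14,0],[0,0,-16,0],[0,0,-16,0],[0,0,-12,0],[0,0,-9,0],[0,0,-5,0],[0,0,-3,0],[0,0,-1,0],[0,0,-0.5,0],[0,0,0,0],[0,0,0,0]]}}

```text
time: 21.45
tool_pos: [460.5, -312.1, -19.3]
tcp_rot: [-3.141, 0.001, 3.026]
contact_force: [-0.7, -0.0, -1.6]
grip_width: 24.0
```

Request:
{"method": "drive_tool", "body": {"series": [[0,0,-0.5,0],[0,0,-0.5,0],[0,0,0,0],[0,0,0,0]]}}

```text
time: 21.85
tool_pos: [460.2, -311.9, -20.7]
tcp_rot: [3.141, -0.0, 3.026]
contact_force: [0.2, 0.5, -1.1]
grip_width: 23.7
```

Request:
{"method": "drive_tool", "body": {"series": [[0,0,-0.5,0],[0,0,0,0],[0,0,0,0]]}}

```text
time: 22.15
tool_pos: [460.2, -311.9, -21.2]
tcp_rot: [3.141, -0.0, 3.026]
contact_force: [0.9, -0.1, -0.3]
grip_width: 23.7
```

Request:
{"method": "drive_tool", "body": {"series": [[0,0,-0.5,0],[0,0,0,0],[0,0,0,0]]}}

```text
time: 22.45
tool_pos: [460.3, -311.9, -21.7]
tcp_rot: [3.141, 0.0, 3.026]
contact_force: [0.2, 0.8, -0.7]
grip_width: 23.8
```

Request:
{"method": "drive_tool", "body": {"series": [[0,0,-0.5,0],[0,0,0,0],[0,0,0,0]]}}

```text
time: 22.75
tool_pos: [460.3, -311.9, -22.1]
tcp_rot: [3.142, 0.0, 3.026]
contact_force: [-0.1, 0.1, -0.1]
grip_width: 23.8
```

Request:
{"method": "drive_tool", "body": {"series": [[0,0,-0.5,0],[0,0,0,0],[0,0,0,0]]}}

```text
time: 23.05
tool_pos: [460.3, -311.9, -22.2]
tcp_rot: [-3.141, 0.0, 3.026]
contact_force: [-0.8, 1.3, 5.5]
grip_width: 24.1
```

Floor contact at 5.5 N. Release, go up and check.

Request:
{"method": "drive_tool", "body": {"series": [[0,0,0,0],[0,0,0,0],[0,0,0,0],[0,0,0,0],[0,0,0,0],[0,0,0,0],[0,0,0,0]], "hand": 0.35}}

```text
time: 23.75
tool_pos: [460.3, -311.9, -22.7]
tcp_rot: [3.142, 0.0, 3.026]
contact_force: [-0.1, -0.6, 0.1]
grip_width: 59.7
```

Request:
{"method": "drive_tool", "body": {"series": [[0,0,4,0],[0,0,8,0],[0,0,14,0],[0,0,20,0],[0,0,24,0],[0,0,24,0],[0,0,24,0],[0,0,20,0],[0,0,14,0],[0,0,8,0],[0,0,0,0],[0,0,0,0]]}}

```text
time: 24.95
tool_pos: [460.0, -311.6, 137.0]
tcp_rot: [3.141, -0.001, 3.026]
contact_force: [-0.6, 0.2, 0.5]
grip_width: 59.6
```

```bash
python3 - <<'E'
from plant import optics,readout
from h import *
for n in ["side","scene","wrist"]:
    c=optics.capture(n); cv2.imwrite(f"pics/{n}9.png",c["image"]); 
    if n=="wrist": continue
    P=cloud(c); H,S,V=cv2.split(cv2.cvtColor(c["image"],cv2.COLOR_BGR2HSV))
    dark=(V<95)&(H<20)&(S>60)&(c["depth"]>0)
    for nm,(x,y) in {"blue":(474,309),"orange":(460,-312)}.items():
        m=dark&(abs(P[...,0]-x)<90)&(abs(P[...,1]-y)<72)&(P[...,2]<60)&(P[...,2]>3)
        if m.sum()<20: print(n,nm,m.sum()); continue
        m=big(m)[0]; t=m&(P[...,2]>45)
        print(n,nm,m.sum(),np.percentile(P[m][:,2],[2,98]).round(1),cv2.minAreaRect(P[t][:,:2].astype(np.float32)) if t.sum()>5 else None)
print(readout.get_obs()["tool_pos"],readout.get_obs()["time"])
E
```

```text
side blue 425 [ 7.2 51.5] ((473.4427490234375, 304.61260986328125), (16.638277053833008, 94.01268768310547), 86.08456420898438)
side orange 1044 [ 7.9 51.1] ((459.31634521484375, -312.8498229980469), (22.323997497558594, 99.3394546508789), 83.09638214111328)
scene blue 352 [12.5 53.4] ((476.5754089355469, 308.59423828125), (15.638267517089844, 95.23912811279297), 85.0184326171875)
scene orange 490 [16.4 53.4] ((468.4425048828125, -311.4325256347656), (22.63827896118164, 84.10865020751953), 83.3938217163086)
[ 459.85838309 -311.54332688  136.41415783] 25.1
```

View pics/side9.png

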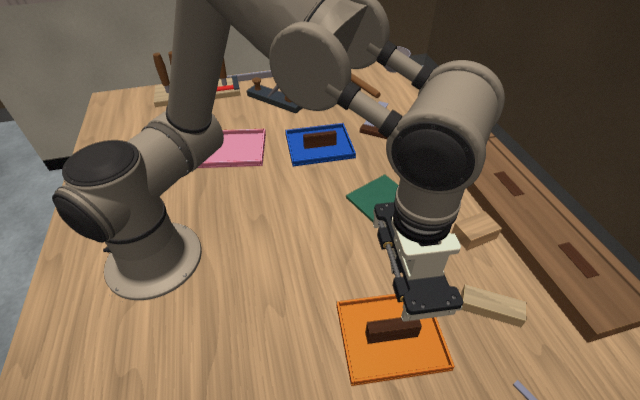

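View pics/wrist9.png

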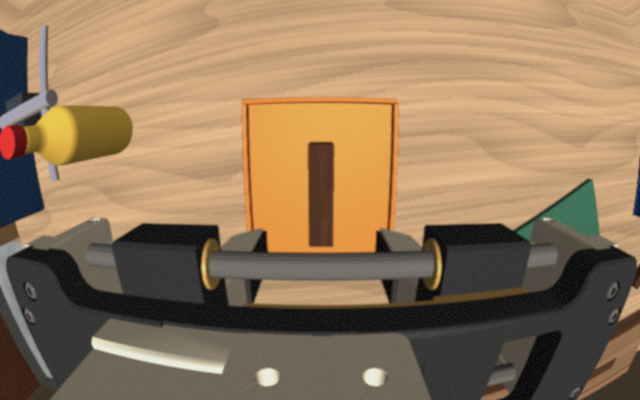

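Both keys stand level in the middle of their trays: blue at side (320,140), orange at (393,330). The arm is clear, so I'll hand in.

```bash
python3 -c "
from plant import job
print(job.close_job())"
```

```text
the job is handed in; nothing more can be done
None
```

Both keys are in their trays and the job is handed in, at about 25 s on the robot's clock.

- **Left key:** the pinch read 15.9 mm, so it went to the blue tray.
- **Right key:** the pinch read 23.9 mm, so it went to the orange tray.
- **Setting down:** I lowered each key until it touched the tray floor (about 5.5 N), then opened the jaws and backed off.

**Last checks:** in the final pictures both keys stand upright on their narrow edge, clear of the tray walls, with tops at about 50 mm as expected. The gripper touches nothing. The keys were set down on edge, as they stood on the board, and not laid flat on a broad face.

**What disagreed:** the first pinch shut to 0 mm just above the left key, without disturbing it. The pictures showed the real fingertips about 38 mm higher than the reported tool position. I lowered the tool by that much and the later pinches worked. The two fixed cameras differ by a few millimetres on the blue key and about 9 mm on the orange one, where the scene view shows only part of the key's top. Either way both keys have ample room inside the walls.

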